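# Two-key release of a tube blank on a roll-off rack

## Task

Put one fingertip on each of the two round keys of the roll-off rack and press them fully down together, so that the stop pins drop and the steel tube rolls off into the cradle; keep both keys down until the tube has lain still in the cradle for about two seconds, then let the keys spring back up and move clear. Never press one key without the other, do not touch, lift or carry the tube, leave the square buttons of the switch box alone, and do not disturb the other things on the bench.

Things in the scene. Friction and masses are not known exactly. Their poses are not given: they have to be found in the camera images.
- rack: Grey steel roll-off rack fixed to the bench, 245 mm long (x -50 to +194 mm), 232 mm wide (y). Origin on the bench, below the mid-point between the keys; z up; x level, from the keys towards the cradle. The flat deck with the keys (x -50 to +40 mm) is 62 mm high; beyond it a ramp falls gently towards +x, between side walls 78 mm high (inner faces at y = +-108 mm).
- rib_top (a point): Middle of the top of the fixed guard rib that stands between the keys: 14 mm wide (y), 50 mm long (x), top 92 mm above the bench, 12 mm above the key tops. Axes as the rack's. The open fingers straddle it.
- stops (a point): Point on the ramp mid-way between the two steel stop pins (8 mm thick, at x = 90, y = +-60 mm on the rack, 56 mm above the bench). They stand 7 mm out of the ramp and hold the tube; each is one piece with the key on its side and sinks with it.
- key_left_top (a point): Centre of the top face of the left round black key (+y side of the rack), a plain flat disc 28 mm in diameter, at x = 0, y = +28 mm on the rack, 80 mm above the bench when up; it moves with the key. The key centres are 56 mm apart.
- key_right_top (a point): The same for the right round key (-y side, y = -28 mm).
- key_left (a joint): How far the left key is pressed: 0 up, 0.010 m fully down (straight down, top then 70 mm above the bench). Sprung: about 1 N starts it, 3 N holds it fully down; it springs back up when let go. Its pin is below the ramp from about 0.007 m on.
- key_right (a joint): The same for the right key.
- tube: Round steel tube 26 mm in diameter, 190 mm long, about 0.24 kg. Origin at its centre, y along its axis (it rolls, so x and z turn). At the start it lies across the ramp behind the stop pins, centre about 70 mm beyond the keys and 72 mm above the bench. With both pins down it rolls about 95 mm into the cradle in about a second.
- cradle (a point): Middle of the cradle floor, 24 mm above the bench, at x = 168 mm on the rack; axes as the rack's. The cradle is a trough 36 mm wide (x) and 216 mm long (y) at the foot of the ramp, closed by a wall 68 mm high. The tube lying in it has its centre 13 mm above this point and within 5 mm of it in x.
- switch_left (a joint): Left square button (28 mm square) of the grinder's switch box, a grey box 110 x 140 x 60 mm fixed at one side of the bench, left or right: 0 up, 0.006 m pressed. Not to be pressed.
- switch_right (a joint): Right square button of the switch box, the same.
- collar: Bystander: loose steel collar, 30 mm in diameter, 12 mm high, lying on the rack's deck about 92 mm to the left (+y) of the mid-point between the keys. Origin under its centre.
- stub: Bystander: upright steel bar stub 26 mm in diameter, 45 mm high, beside the rack. Origin under its centre.
- tin: Bystander: closed tin 60 mm in diameter, 90 mm high, beside the rack. Origin under its centre.
- wrench: Bystander: wrench lying flat in front of the rack, on the robot's side. Origin under its middle.
- block: Bystander: wooden block 70 x 45 x 40 mm beside the rack. Origin under its centre.
- brush: Bystander: hand brush lying beside the rack. Origin under its middle.
- cup: Bystander: open steel cup 64 mm across, 60 mm high, beside the rack. Origin under its centre.
Things that resemble listed ones, but are neither listed nor needed, are in the scene too. What is meant by the tube is not green, and is the smaller of those in its own colour.

How it is judged:
On the way, in this order (a step that is already met when the one before it is completed fails the run):
1. both round keys are pressed down together (value of joint each of key_left, key_right above 0.006 m), for 0.05 s.
2. the tube lies still in the cradle for a second while both keys are still held down (all of step 1 and x of tube in the frame of cradle between -0.01 and 0.01 m and y of tube in the frame of cradle between -0.02 and 0.02 m and z of tube in the frame of cradle between 0.009 and 0.017 m and linear speed of tube below 0.03 m/s), for 1 s.
At the end, for the whole second after the job is handed in: The tube lies at rest (under 20 mm/s) in the cradle: centre within 10 mm of the cradle point in x, 20 mm in y, and 9 to 17 mm above it; both keys are back up (within 1.5 mm) (x of tube in the frame of cradle between -0.01 and 0.01 m and y of tube in the frame of cradle between -0.02 and 0.02 m and z of tube in the frame of cradle between 0.009 and 0.017 m and linear speed of tube below 0.02 m/s and value of joint each of key_left, key_right below 0.0015 m); the robot touches nothing.
It fails at once if one key is pressed (7 mm or more) while the other is still up (under 2 mm) ((value of joint key_left above 0.007 m and value of joint key_right below 0.002 m) or (value of joint key_right above 0.007 m and value of joint key_left below 0.002 m)).
It fails at once if the robot touches the tube (contact force between any of the fingers, the arm and tube above 0.3 N).
It fails at once if the tube is lifted off the rack (centre more than 95 mm above the bench) (height (world z) of tube above 0.095 m).
It fails at once if a square button of the switch box is pressed (3 mm or more) (value of joint any of switch_left, switch_right above 0.003 m).
It fails at once if a bystander is moved by more than 20 mm (distance of any of collar, stub, tin, wrench, block, brush, cup from where it was at the start of the episode above 0.02 m).
It also fails if it takes over 34 s, if anything falls off the work surface, if the arm or the gripper's body presses on something with over 40 N, if the wrist force passes 120 N, or if a joint passes its speed limit or range.

## Robot

A 7-joint arm with a two-finger parallel gripper is mounted at the origin on the work surface. World frame = base frame: x ahead of the robot, y to its left, z up, the work surface at z = 0. Lengths are in m, angles in rad, forces in N, time in s.
With the tool pointing down it reaches from about 0.425 to 0.925 m from the base axis. Payload 6.8 kg.
Tool frame: the origin (TCP) lies at the very end of the fingers, on their centre line; the grasp point (between the pads) lies 19 mm behind it (hold_point_z is the distance from the TCP to the grasp point, in m); z points along the fingers, y is the direction in which the jaws open and shut (so a half turn about z gives the same grasp; the last joint's range is limited). The gripper opens to 85 mm and grips with 20 to 120 N. Pads are 22 mm wide; open, the fingers measure 114 mm over their backs; the gripper's body (76 mm by 85 mm) begins 54 mm behind the grasp point. The pads swing forward as they close: fully open they stand 13 mm farther back than shut.
Start: joints at [1.207, 0.477, 0.022, 1.555, -0.011, 1.109, -0.083], TCP at [0.171, -0.653, 0.231] pointing down, gripper open.
Joint ranges: [-2.96, 2.96], [-0.34, 2.1], [-1.41, 1.46], [0.24, 2.44], [-1.37, 4.51], [0.17, 1.92], [-2.96, 2.96]. Speed limits (rad/s): [2.39, 2.39, 3.14, 3.14, 3.14, 3.14, 3.14].

## Interface

Orientations are given as a unit quaternion [w, x, y, z].
In Python, from station import get_obs, read_camera, calibration, hand_in, regions_of, hold_point_z gives the robot as it stands.
- The arm moves only by the tool send_rows, never from a script. Its argument "motion" is text: rows parted by semicolons, each of 7 numbers parted by spaces: the shift along the world's x, y, z in cm, then the turn, a rotation vector about the world's x, y, z in degrees, then the closure, from 0 (fully open) to 1 (shut). In form: dx dy dz rx ry rz fingers; .... A call has 1 to 20 rows; each row shifts and turns the pose as measured when the row begins; what a row does not reach is not made up. A row lasts 1/12 s, in which the tool goes at most 41.7 mm and 7.16 degrees, less where a joint would pass 70% of its speed; a pose out of reach is approached as far as the arm can. A call is refused whole if a number of a shift passes 4.17 or a number of a turn 7.16, either way. A call with a gripper value outside its range is refused whole. The fingers move at their own pace and stop on an object; "newtons" is the grip in N (left out, the last holds). Time passes only in rows, so rows that do not move let the fingers close. It gives the time, the measured TCP pose, the force and the opening at its end, in the units of the state.
- get_obs(): the state, without advancing time (a new reading comes with each control period).
- read_camera(name): name is "scene" or "top" or "wrist"; returns the picture (400x640x3 uint8, red, green, blue); there is no depth.
- calibration(name): a dict with "mtx" (3x3 intrinsics, pixels), "R" (3x3) and "t" (3): a world point X has camera coordinates R X + t; the wrist camera has in their place "hand_eye" (4x4, takes a point from camera to tool coordinates, whose origin is the TCP and whose axes are the flange's). Camera axes: x right, y down, z forward; pixel columns grow to the right and rows downward; lengths in m; the calibration is good to about 2 mm. A picture is of the moment at which its call begins: read the wrist's pose just before it. calibration takes no time and is no camera call.
- hand_in(): hands the job in, once; it reports no verdict.
Trained networks look in the newest picture that a camera, given by its name, has taken for a name from the list of things; names that differ only in an ending like _2 or _b are one class to them, and where a whole thing is asked for, a point or a joint stands for the part that bears it (a point fixed in the world has none). Each returns a list of dicts, best first, with "conf" (0 to 1); they miss things now and then, are a little off and sometimes report something else, mostly with a low value. They report only what shows in the picture. A call takes as long as a camera call. They do not tell look-alikes from the thing itself.
- regions_of(thing, camera): "region" (400x640 bool, what is visible of it) and "point" ([column, row] in pixels, amid what is visible of it).
The state is a dict: "t": time; "q": joint angles; "joint_vel": joint speeds; "joint_torque": joint torques, N m; "eef_pos": TCP position; "tool_rot": TCP orientation; "contact_force": force on the tool from outside, world axes, zero at the start; "torque": the same for the moment, N m; "gripper_width": opening from 0.0 (shut) to 1.0 (fully open).
Only numpy, scipy, OpenCV 4.12 (cv2) and the standard library are available. Lean on these libraries where they do the work, as an engineer would, in place of code of your own. Each camera call takes 0.05 s, during which the arm holds its last target.

## Working session

There is one attempt and no reset: what is moved stays moved. The work goes in short steps, Python scripts to look and compute and a tool call to move; the robot and the scene stay as the last step left them, time stands still between calls to the robot, and variables do not carry over. Pictures are saved under pics/ and viewed, and the job is handed in when it is done.

Besides the shell and the picture viewer there is one more tool, called as a command line: name --argument value ..., lists and objects as JSON in quotes. send_rows: Moves the arm, as the interface text tells. Its arguments: {"type":"object","properties":{"motion":{"type":"string"},"newtons":{"type":"number"}},"required":["motion"]}

```bash
ls; mkdir -p pics; python3 - <<'E'
from station import *
import cv2
print(get_obs())
for n in ("scene","top","wrist"):
    im=read_camera(n); cv2.imwrite(f"pics/{n}0.png",im[:,:,::-1]); print(n,calibration(n))
print(hold_point_z if not callable(hold_point_z) else hold_point_z())
E
```

```text
pics
{'t': 0.0, 'q': array([ 1.2069008 ,  0.47779652,  0.02229917,  1.55642426, -0.01151564,
        1.10933062, -0.08311863]), 'joint_vel': array([ 0.00071015, -0.00232123, -0.00181536,  0.00046301,  0.00041243,
       -0.00171985, -0.00066473]), 'joint_torque': array([-6.32156643e-04, -5.96457696e+01,  1.60782784e+00, -2.81198984e+01,
        1.24740784e-02,  9.53816925e-03,  1.64188918e-05]), 'eef_pos': array([ 0.17065087, -0.65246262,  0.23033882]), 'tool_rot': array([-9.00268399e-04,  9.91829747e-01,  1.27565331e-01, -1.67979513e-04]), 'contact_force': array([-0.85828789,  0.44262703,  0.10508436]), 'torque': array([-8.11905159e-03,  7.70022881e-05, -1.54264269e-02]), 'gripper_width': 1.0004613763600072}
scene {'mtx': array([[403.79992277,   0.        , 323.10393531],
       [  0.        , 403.79992277, 199.62047961],
       [  0.        ,   0.        ,   1.        ]]), 'R': array([[ 0.6898856 ,  0.72354963,  0.0231041 ],
       [ 0.4252461 , -0.37921955, -0.82180185],
       [-0.5858529 ,  0.57677419, -0.56930477]]), 't': array([-0.36503314, -0.14316664,  1.56377853])}
top {'mt
[... 228 characters left out ...]
   [-9.85739030e-01, -1.03757321e-02, -1.67961036e-01],
       [ 1.67978426e-01, -8.21660358e-04, -9.85790329e-01]]), 't': array([-0.00199444,  0.52611304,  1.49540595])}
wrist {'mtx': array([[336.26392082,   0.        , 325.79491248],
       [  0.        , 336.26392082, 200.046738  ],
       [  0.        ,   0.        ,   1.        ]]), 'hand_eye': array([[-2.15399170e-04, -9.55097376e-01, -2.96292012e-01,
         7.57469542e-02],
       [ 9.99999768e-01, -1.41890561e-05, -6.81244117e-04,
         7.45861098e-04],
       [ 6.46450364e-04, -2.96292090e-01,  9.55097157e-01,
        -1.43012384e-01],
       [ 0.00000000e+00,  0.00000000e+00,  0.00000000e+00,
         1.00000000e+00]])}
0.0187
```

View pics/top0.png

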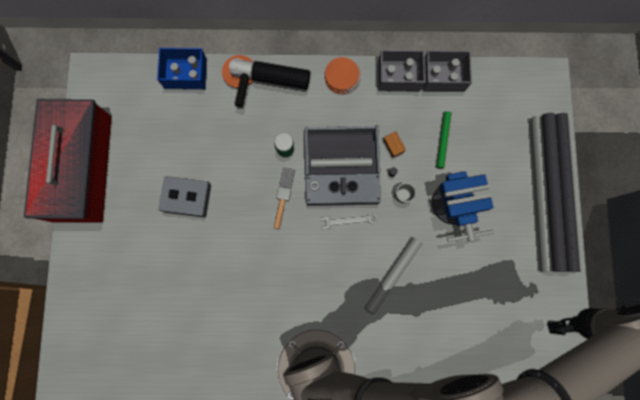

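View pics/scene0.png

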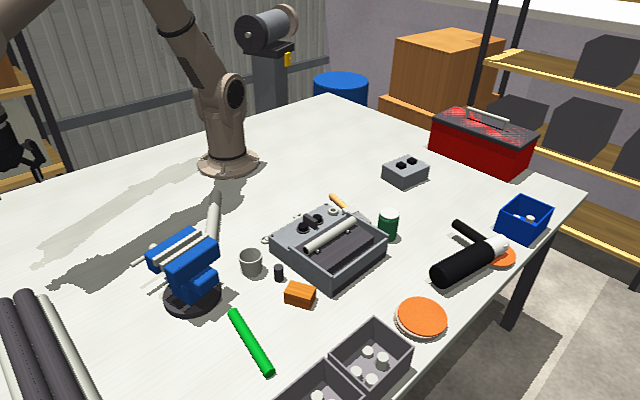

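```bash
cat > h.py <<'E'
import numpy as np, cv2
from station import *
from scipy.spatial.transform import Rotation as Ro
def ray(cam,p,obs=None):
    c=calibration(cam); K=c["mtx"]
    d=np.linalg.inv(K)@np.array([p[0],p[1],1.0])
    if cam=="wrist":
        q=obs["tool_rot"]; R=Ro.from_quat([q[1],q[2],q[3],q[0]]).as_matrix()
        H=c["hand_eye"]; return R@H[:3,3]+obs["eef_pos"], R@H[:3,:3]@d
    R,t=c["R"],c["t"]; return -R.T@t, R.T@d
def at_z(cam,p,z,obs=None):
    o,d=ray(cam,p,obs); return o+d*(z-o[2])/d[2]
def proj(cam,X,obs=None):
    c=calibration(cam);X=np.asarray(X,float)
    if cam=="wrist":
        q=obs["tool_rot"]; R=Ro.from_quat([q[1],q[2],q[3],q[0]]).as_matrix();H=c["hand_eye"]
        x=H[:3,:3].T@(R.T@(X-obs["eef_pos"])-H[:3,3])
    else: x=c["R"]@X+c["t"]
    x=c["mtx"]@x; return x[:2]/x[2]
E
python3 - <<'E'
from h import *
Z=dict(rack=0.06,key_left_top=.08,key_right_top=.08,tube=.072,collar=.074,stub=.045,tin=.09,wrench=.01,block=.04,brush=.02,cup=.06,switch_left=.06)
for cam in("top",):
  for n,z in Z.items():
    for r in regions_of(n,cam)[:4]:
      print(cam,n,round(r["conf"],2),np.round(r["point"]),r["region"].sum(),at_z(cam,r["point"],z).round(3))
E
```

```text
top rack 0.71 [343. 167.] 5354 [ 0.618 -0.081  0.06 ]
top rack 0.53 [284. 145.] 318 [0.69  0.107 0.06 ]
top rack 0.39 [391. 174.] 64 [ 0.599 -0.233  0.06 ]
top key_left_top 0.49 [189. 196.] 79 [0.518 0.392 0.08 ]
top key_left_top 0.48 [332. 188.] 74 [ 0.546 -0.047  0.08 ]
top key_right_top 0.72 [283. 187.] 607 [0.55  0.104 0.08 ]
top key_right_top 0.57 [354. 186.] 71 [ 0.556 -0.113  0.08 ]
top tube 0.77 [339. 160.] 484 [ 0.637 -0.067  0.072]
top tube 0.58 [393. 276.] 1041 [ 0.282 -0.232  0.072]
top tube 0.57 [444. 139.] 452 [ 0.709 -0.399  0.072]
top tin 0.76 [285. 145.] 397 [0.68  0.101 0.09 ]
top tin 0.28 [346. 169.] 5309 [ 0.605 -0.089  0.09 ]
top wrench 0.61 [344. 217.] 321 [ 0.466 -0.086  0.01 ]
top block 0.59 [391. 144.] 353 [ 0.702 -0.236  0.04 ]
top block 0.52 [353. 186.] 53 [ 0.563 -0.114  0.04 ]
top block 0.51 [345. 169.] 5170 [ 0.616 -0.089  0.04 ]
top brush 0.89 [284. 189.] 601 [0.553 0.107 0.02 ]
top cup 0.62 [403. 194.] 312 [ 0.533 -0.268  0.06 ]
top cup 0.57 [285. 146.] 389 [0.685 0.103 0.06 ]
top switch_left 0.39 [171. 192.] 87 [0.532 0.453 0.06 ]
top switch_left 0.19 [342. 217.] 222 [ 0.461 -0.08   0.06 ]
```

The rack is at columns 305–380, rows 128–205.
- **Tube candidates:** grey at (340,161) on the ramp, which I choose as the smaller grey one on the rack. The longer grey tube is at (395,274) and the green one at (444,139).
- **Key candidates:** round keys at (334,187) and (353,186) on the rack, which I choose. The square switch-box buttons are at (173,194) and (191,196).

Next is a close crop check and an estimate of the rack's yaw.

```bash
python3 - <<'E'
from h import *
im=cv2.imread("pics/top0.png")
cv2.imwrite("pics/crop0.png",cv2.resize(im[115:235,265:425],None,fx=5,fy=5,interpolation=cv2.INTER_CUBIC))
r=regions_of("tube","top")[0]; ys,xs=np.where(r["region"])
P=np.array([at_z("top",(x,y),.072)[:2] for x,y in zip(xs,ys)])
(c,s,a)=cv2.minAreaRect(P.astype(np.float32)*1000);print(c,s,a)
E
```

```text
(632.15380859375, -71.30953216552734) (25.689884185791016, 187.86251831054688) 0.6151034235954285
```

View pics/crop0.png

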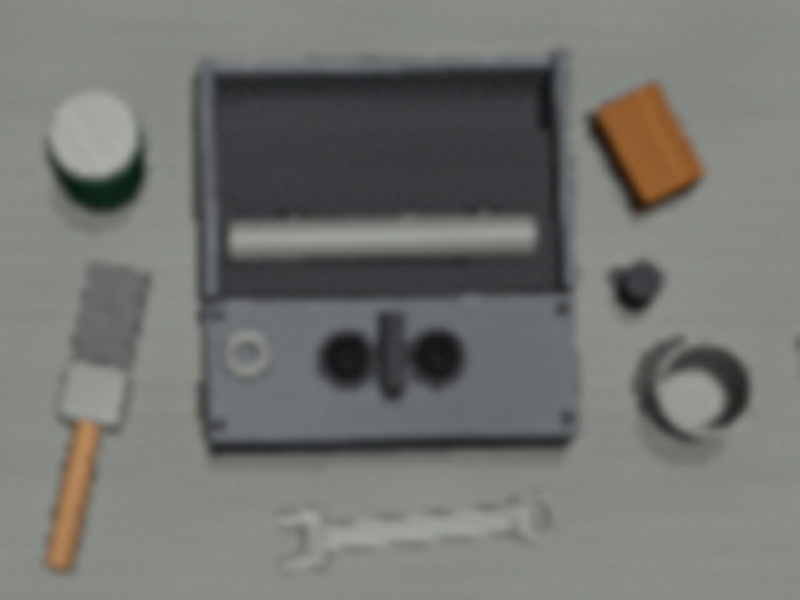

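send_rows --motion "0 0 3.5 0 0 -2 0.5; 1.5 2 2.5 0 0 -2 0.5; 2.4 3.3 0.5 0 0 -2 0.5; 2.4 3.3 0 0 0 -2 0.5; 2.4 3.3 0 0 0 -2 0.5; 2.4 3.3 0 0 0 -2 0.5; 2.4 3.3 0 0 0 0 0.5; 2.4 3.3 0 0 0 0 0.5; 2.4 3.3 0 0 0 0 0.5; 2.4 3.3 0 0 0 0 0.5"

```text
t: 1.63
eef_pos: [0.3718, -0.3666, 0.2993]
tool_rot: [0.003, 1.0, 0.008, -0.0]
contact_force: [1.1, -0.1, -1.0]
gripper_width: 0.502
```

The crop shows the round black keys either side of the rib at crop (348,358) and (438,357), which is top-image (334.6,186.6) and (352.6,186.4). The grey tube sits behind the two pins and the collar is on the left.

send_rows --motion "2.2 3.3 0 0 0 0 0.5; 2.2 3.3 0 0 0 0 0.5; 2.2 3.3 0 0 0 0 0.5; 2.2 3.3 0 0 0 0 0.5; 2.2 3.3 0 0 0 0 0.5; 2.2 3.3 -1 0 0 0 0.5; 2.2 3.3 -1 0 0 0 0.5; 2.2 3.3 -1 0 0 0 0.5; 1 2 0 0 0 0 0.5; 0 0.5 0 0 0 0 0.5; 0 0 0 0 0 0 0.5"

```text
t: 2.55
eef_pos: [0.567, -0.0539, 0.2728]
tool_rot: [0.002, 1.0, 0.014, 0.005]
contact_force: [-0.5, -0.2, 0.2]
gripper_width: 0.501
```

```bash
python3 - <<'E'
from h import *
o=get_obs(); print(o["eef_pos"],o["tool_rot"],o["gripper_width"],o["contact_force"])
im=read_camera("wrist"); cv2.imwrite("pics/w1.png",im[:,:,::-1])
for n,z in dict(key_left_top=.08,key_right_top=.08,rib_top=.092,tube=.072,stops=.06,collar=.074).items():
    for r in regions_of(n,"wrist")[:3]:
      print(n,round(r["conf"],2),np.round(r["point"]),r["region"].sum(),at_z("wrist",r["point"],z,o).round(4))
E
```

```text
[ 0.56700533 -0.05389086  0.27282154] [0.002412   0.99988828 0.01390296 0.00493118] 0.5008556673591008 [-0.49013893 -0.2203462   0.19636948]
key_left_top 0.88 [321. 184.] 558 [ 0.5575 -0.051   0.08  ]
key_left_top 0.52 [378. 183.] 666 [ 0.5609 -0.1096  0.08  ]
key_right_top 0.97 [378. 184.] 624 [ 0.559  -0.1098  0.08  ]
rib_top 0.82 [349.  95.] 46404 [ 0.6461 -0.0742  0.092 ]
tube 0.84 [630.  92.] 1428 [ 0.6568 -0.3507  0.072 ]
tube 0.8 [504. 304.] 861 [ 0.416  -0.2702  0.072 ]
tube 0.61 [343. 112.] 5201 [ 0.6294 -0.0704  0.072 ]
stops 0.57 [354.  94.] 46993 [ 0.6479 -0.0817  0.06  ]
collar 0.6 [320. 185.] 565 [ 0.5549 -0.0499  0.074 ]
collar 0.59 [256. 184.] 499 [0.555  0.0172 0.074 ]
```

View pics/w1.png

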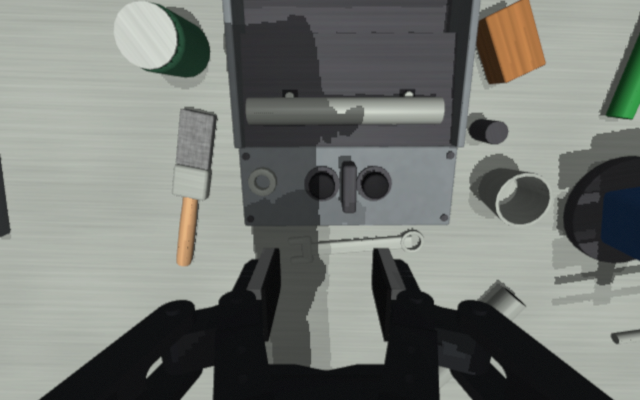

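Keys show at (321,184) and (378,184) in the wrist image, with the rib between them and the tube behind its pins. The key line is level, so the tool yaw already matches the rack. I'll centre, correct the tilt and descend.

send_rows --motion "-0.3 -0.8 -1.5 0.1 0.2 0 0.5; -0.3 -0.8 -2 0.1 0.2 0 0.5; -0.2 -0.8 -2 0 0.1 0 0.5; 0 -0.3 -2 0 0 0 0.5; 0 0 -1.5 0 0 0 0.5; 0 0 -0.6 0 0 0 0.5; 0 0 0 0 0 0 0.5; 0 0 0 0 0 0 0.5; 0 0 0 0 0 0 0.5"

```text
t: 3.65
eef_pos: [0.5579, -0.0946, 0.1782]
tool_rot: [0.003, 1.0, 0.004, 0.005]
contact_force: [-0.0, 0.2, -0.2]
gripper_width: 0.5
```

```bash
cat > look.py <<'E'
from h import *
import sys
o=get_obs(); print(o["t"],o["eef_pos"],o["tool_rot"],o["gripper_width"],o["contact_force"],o["joint_vel"].round(3))
im=read_camera("wrist"); cv2.imwrite(f"pics/{sys.argv[1]}.png",im[:,:,::-1])
for n,z in dict(key_left_top=.08,key_right_top=.08,tube=.072).items():
    for r in regions_of(n,"wrist")[:2]:
      print(n,round(r["conf"],2),np.round(r["point"]),r["region"].sum(),at_z("wrist",r["point"],z,o).round(4))
E
python3 look.py w2
```

```text
3.65 [ 0.55787707 -0.09456813  0.17823494] [0.00315253 0.99997485 0.00440119 0.00458228] 0.5004409542403034 [-0.04424594  0.18809348 -0.22910853] [ 0.005 -0.008 -0.    -0.011 -0.003  0.005  0.003]
key_left_top 0.67 [268. 204.] 1201 [ 0.5568 -0.0524  0.08  ]
key_right_top 0.77 [341. 203.] 1184 [ 0.5578 -0.1071  0.08  ]
tube 0.93 [292. 100.] 10484 [ 0.632 -0.071  0.072]
tube 0.61 [458. 386.] 557 [ 0.3776 -0.2202  0.072 ]
```

View pics/w2.png

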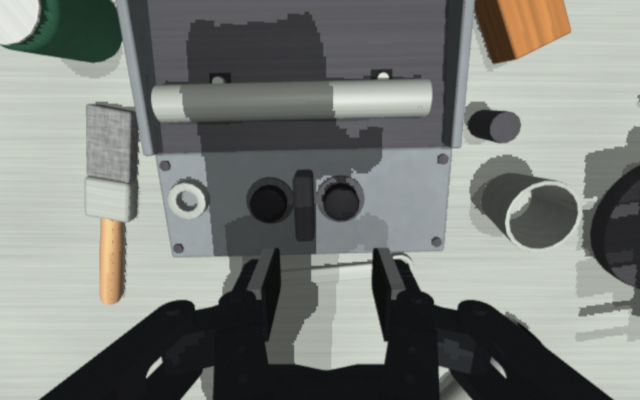

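send_rows --motion "0 0.5 -0.5 0.2 0.2 0.5 0.5; 0 0.5 -1 0.1 0.2 0.5 0.5; 0 0.4 -1 0 0.1 0.4 0.5; 0 0 -1 0 0 0.1 0.5; 0 0 -1 0 0 0 0.5; 0 0 -0.5 0 0 0 0.5; 0 0 0 0 0 0 0.5; 0 0 0 0 0 0 0.5; 0 0 0 0 0 0 0.5"

```text
t: 4.6
eef_pos: [0.5575, -0.0772, 0.1223]
tool_rot: [-0.0, 1.0, 0.02, -0.001]
contact_force: [0.3, 0.8, 0.1]
gripper_width: 0.499
```

```bash
python3 look.py w3
```

```text
4.6 [ 0.55752239 -0.07716734  0.12225285] [-2.47449911e-04  9.99791213e-01  2.04258935e-02 -5.02653506e-04] 0.499293836822595 [0.2746683  0.84523527 0.06395624] [-0.     0.005  0.001 -0.002  0.002 -0.    -0.   ]
key_left_top 0.9 [281. 228.] 1858 [ 0.5573 -0.0514  0.08  ]
key_right_top 0.95 [374. 228.] 1867 [ 0.5598 -0.1063  0.08  ]
key_right_top 0.31 [320.  98.] 17779 [ 0.6322 -0.0716  0.08  ]
tube 0.63 [321.  98.] 17943 [ 0.632  -0.0718  0.072 ]
```

View pics/w3.png

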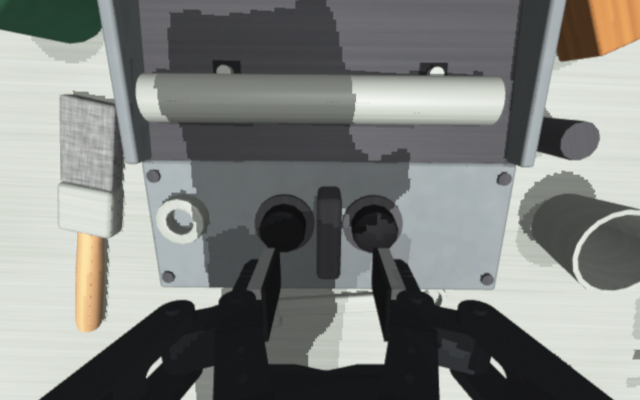

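Keys at (281,228) and (374,228) have the fingers lined up over them, and the rib is central at column 329. I'll make a small lateral correction and descend to just above the keys.

send_rows --motion "0.1 -0.15 -0.7 0 0 0 0.5; 0 0 -1 0 0 0 0.5; 0 0 -0.7 0 0 0 0.5; 0 0 -0.3 0 0 0 0.5; 0 0 0 0 0 0 0.5; 0 0 0 0 0 0 0.5"

```text
t: 5.3
eef_pos: [0.5594, -0.0793, 0.0935]
tool_rot: [0.0, 1.0, 0.02, 0.001]
contact_force: [-0.3, -0.3, -0.4]
gripper_width: 0.501
```

```bash
python3 look.py w4; python3 -c "
from h import *
im=read_camera('scene')[200:300,250:410]; cv2.imwrite('pics/s4.png',cv2.resize(im[:,:,::-1],None,fx=5,fy=5,interpolation=cv2.INTER_CUBIC))"
```

```text
5.3 [ 0.55936057 -0.07928615  0.09347859] [8.76231141e-06 9.99798116e-01 2.00767894e-02 8.06457769e-04] 0.5008981767671766 [-0.34775431 -0.34841252 -0.3663312 ] [-0.003  0.012 -0.     0.007  0.003 -0.004  0.001]
key_left_top 0.85 [274. 243.] 1784 [ 0.5628 -0.0537  0.08  ]
key_left_top 0.3 [373. 246.] 1856 [ 0.5629 -0.1037  0.08  ]
key_right_top 0.75 [374. 245.] 1842 [ 0.5637 -0.1041  0.08  ]
tube 0.65 [312. 103.] 24475 [ 0.6318 -0.0706  0.072 ]
tube 0.17 [333. 156.] 112765 [ 0.607  -0.0817  0.072 ]
```

View pics/w4.png

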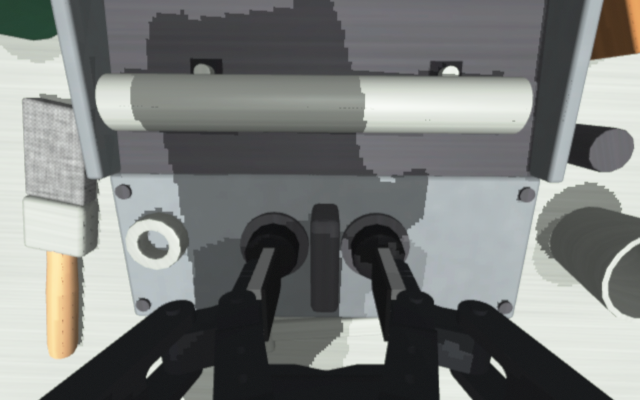

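View pics/s4.png

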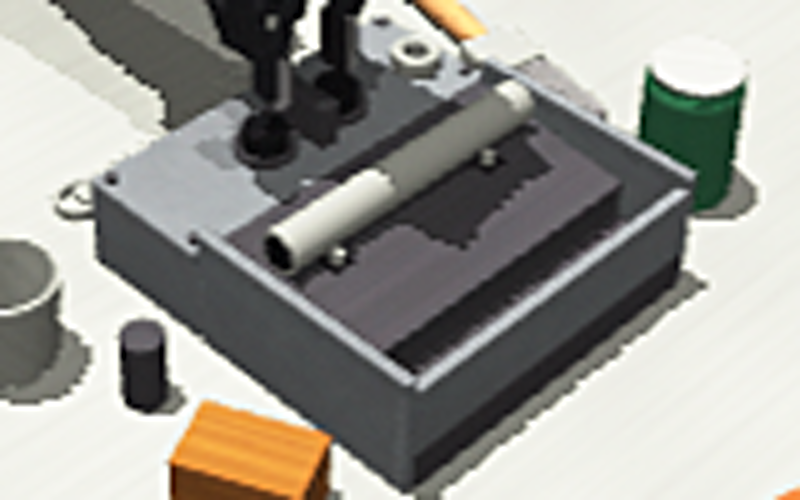

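Both tips stand over the keys with the rib (column 325) midway between them, and the tube is clear at row 103. I'll press in small steps.

send_rows --motion "0 0 -0.4 0 0 0 0.5; 0 0 -0.4 0 0 0 0.5; 0 0 -0.4 0 0 0 0.5; 0 0 -0.3 0 0 0 0.5; 0 0 -0.1 0 0 0 0.5"

```text
t: 5.97
eef_pos: [0.5607, -0.0794, 0.0778]
tool_rot: [0.0, 1.0, 0.02, 0.003]
contact_force: [-0.4, 0.5, 1.4]
gripper_width: 0.5
```

send_rows --motion "-0.05 0 -0.3 0 0.1 0 0.5; -0.05 0 -0.3 0 0.1 0 0.5; 0 0 -0.3 0 0.1 0 0.5; 0 0 -0.3 0 0 0 0.5; 0 0 -0.2 0 0 0 0.5"

```text
t: 6.38
eef_pos: [0.5609, -0.0794, 0.068]
tool_rot: [0.001, 1.0, 0.02, 0.0]
contact_force: [-10.6, 0.2, 28.2]
gripper_width: 0.499
```

```bash
cat > sc.py <<'E'
from h import *
import sys
o=get_obs(); print(o["t"],o["eef_pos"],o["tool_rot"],o["contact_force"],o["torque"])
im=read_camera('scene')[200:300,250:410]; cv2.imwrite(f'pics/{sys.argv[1]}.png',cv2.resize(im[:,:,::-1],None,fx=5,fy=5,interpolation=cv2.INTER_CUBIC))
E
python3 sc.py s5
```

```text
6.3833 [ 0.56085464 -0.07943592  0.06799976] [1.18875940e-03 9.99806322e-01 1.96421104e-02 3.04994432e-04] [-10.64977757   0.24621956  28.17334821] [ 0.28016195  2.26745415 -0.01491259]
```

View pics/s5.png

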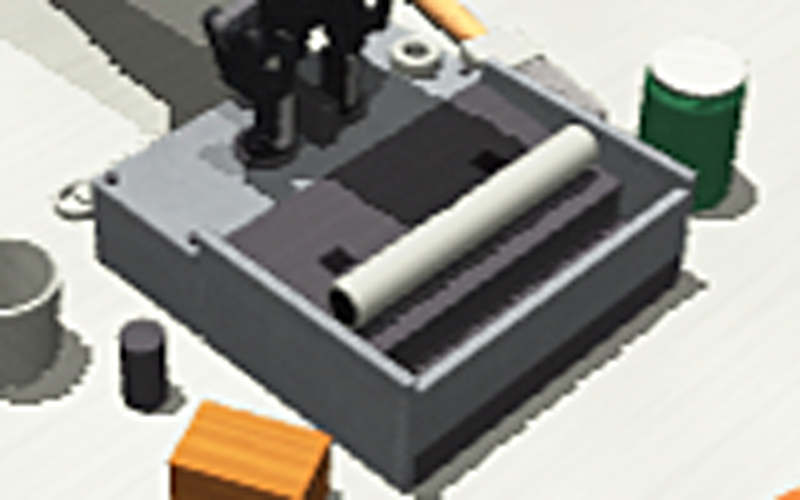

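Both pins are down and the tube is rolling evenly, with 28 N showing the keys have bottomed out. I'll hold there.

send_rows --motion "0 0 -0.04 0 0 0 0.5; 0 0 -0.04 0 0 0 0.5; 0 0 -0.04 0 0 0 0.5; 0 0 -0.04 0 0 0 0.5; 0 0 -0.04 0 0 0 0.5; 0 0 -0.04 0 0 0 0.5"

```text
t: 6.93
eef_pos: [0.5608, -0.0794, 0.0682]
tool_rot: [0.002, 1.0, 0.02, 0.0]
contact_force: [-2.9, -0.2, 13.2]
gripper_width: 0.505
```

send_rows --motion "0 0 -0.05 0 0 0 0.5; 0 0 -0.05 0 0 0 0.5; 0 0 -0.05 0 0 0 0.5; 0 0 -0.05 0 0 0 0.5; 0 0 -0.05 0 0 0 0.5; 0 0 -0.05 0 0 0 0.5; 0 0 -0.05 0 0 0 0.5; 0 0 -0.05 0 0 0 0.5; 0 0 -0.05 0 0 0 0.5; 0 0 -0.05 0 0 0 0.5; 0 0 -0.05 0 0 0 0.5; 0 0 -0.05 0 0 0 0.5"

```text
t: 7.93
eef_pos: [0.5608, -0.0794, 0.0683]
tool_rot: [0.003, 1.0, 0.019, -0.001]
contact_force: [-3.2, -0.4, 11.6]
gripper_width: 0.503
```

```bash
python3 sc.py s6; python3 look.py w6
```

```text
7.9333 [ 0.56076782 -0.07939329  0.06827537] [ 2.93907484e-03  9.99812498e-01  1.91300743e-02 -6.08391866e-04] [-3.1624     -0.43806354 11.61877747] [0.16977139 0.78227036 0.07218681]
7.9833 [ 0.56076346 -0.07939867  0.068269  ] [ 2.96139794e-03  9.99812253e-01  1.91393704e-02 -6.11764659e-04] 0.4990295495595508 [-3.57338773 -0.4595637  11.08811263] [ 0.002 -0.001  0.    -0.001  0.    -0.001  0.002]
key_left_top 0.89 [283. 265.] 651 [ 0.5657 -0.0611  0.08  ]
key_right_top 0.82 [368. 269.] 876 [ 0.565  -0.0983  0.08  ]
key_right_top 0.69 [330. 136.] 169506 [ 0.6218 -0.0791  0.08  ]
```

View pics/s6.png

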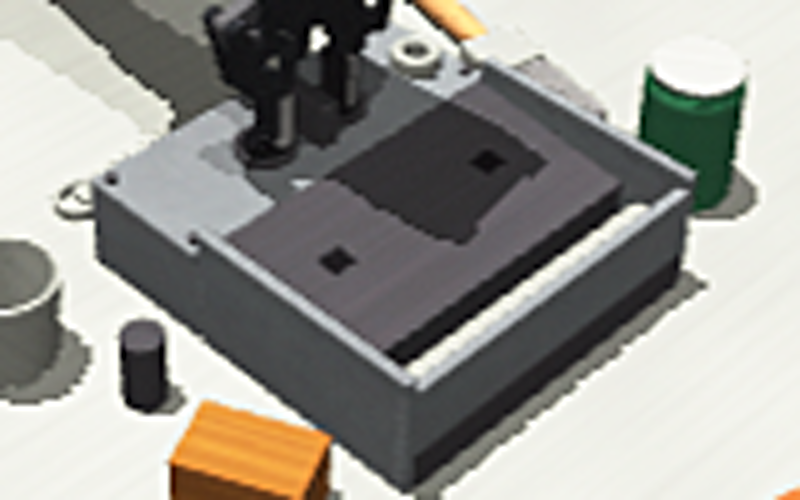

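View pics/w6.png

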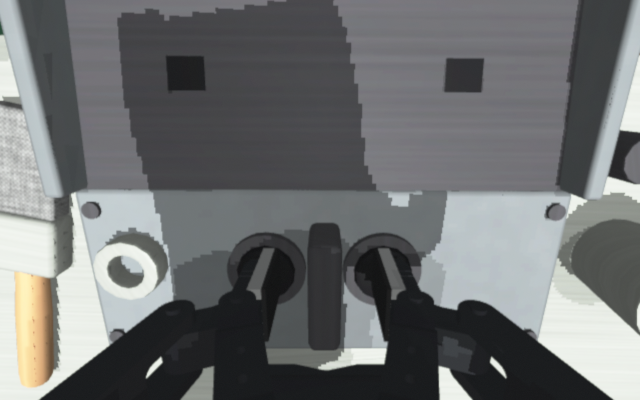

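The tube lies in the cradle against the end wall, and both pin holes are empty with both keys down. I'll hold on for about 3 s more.

send_rows --motion "0 0 -0.05 0 0 0 0.5; 0 0 -0.05 0 0 0 0.5; 0 0 -0.05 0 0 0 0.5; 0 0 -0.05 0 0 0 0.5; 0 0 -0.05 0 0 0 0.5; 0 0 -0.05 0 0 0 0.5; 0 0 -0.05 0 0 0 0.5; 0 0 -0.05 0 0 0 0.5; 0 0 -0.05 0 0 0 0.5; 0 0 -0.05 0 0 0 0.5; 0 0 -0.05 0 0 0 0.5; 0 0 -0.05 0 0 0 0.5; 0 0 -0.05 0 0 0 0.5; 0 0 -0.05 0 0 0 0.5; 0 0 -0.05 0 0 0 0.5; 0 0 -0.05 0 0 0 0.5; 0 0 -0.05 0 0 0 0.5; 0 0 -0.05 0 0 0 0.5"

```text
t: 9.68
eef_pos: [0.5608, -0.0794, 0.0684]
tool_rot: [0.005, 1.0, 0.019, -0.002]
contact_force: [-3.6, -0.6, 11.7]
gripper_width: 0.499
```

send_rows --motion "0 0 -0.05 0 0 0 0.5; 0 0 -0.05 0 0 0 0.5; 0 0 -0.05 0 0 0 0.5; 0 0 -0.05 0 0 0 0.5; 0 0 -0.05 0 0 0 0.5; 0 0 -0.05 0 0 0 0.5; 0 0 -0.05 0 0 0 0.5; 0 0 -0.05 0 0 0 0.5; 0 0 -0.05 0 0 0 0.5; 0 0 -0.05 0 0 0 0.5; 0 0 -0.05 0 0 0 0.5; 0 0 -0.05 0 0 0 0.5; 0 0 -0.05 0 0 0 0.5; 0 0 -0.05 0 0 0 0.5; 0 0 -0.05 0 0 0 0.5; 0 0 -0.05 0 0 0 0.5; 0 0 -0.05 0 0 0 0.5; 0 0 -0.05 0 0 0 0.5"

```text
t: 11.18
eef_pos: [0.5608, -0.0794, 0.0684]
tool_rot: [0.006, 1.0, 0.019, -0.004]
contact_force: [-2.6, -0.1, 11.0]
gripper_width: 0.503
```

```bash
python3 sc.py s7; python3 - <<'E'
from h import *
read_camera("top")
for r in regions_of("tube","top")[:4]:
    print(r["conf"],r["point"],at_z("top",r["point"],.037).round(4))
m=np.array([.5586,-.0795]);y=np.deg2rad(2)
print(m+.168*np.array([np.cos(y),np.sin(y)]))
E
```

```text
11.1833 [ 0.56075109 -0.07937615  0.06844653] [ 0.00644693  0.99979166  0.01904597 -0.00351176] [-2.60260226 -0.13847815 11.04830392] [0.18295899 0.75693367 0.04487416]
0.9 [443.7, 136.9] [ 0.7276 -0.4079  0.037 ]
0.86 [337.3, 134.3] [ 0.7325 -0.0641  0.037 ]
0.67 [410.7, 248.6] [ 0.3668 -0.2932  0.037 ]
0.58 [389.5, 171.7] [ 0.6106 -0.231   0.037 ]
[ 0.72649766 -0.07363688]
```

View pics/s7.png

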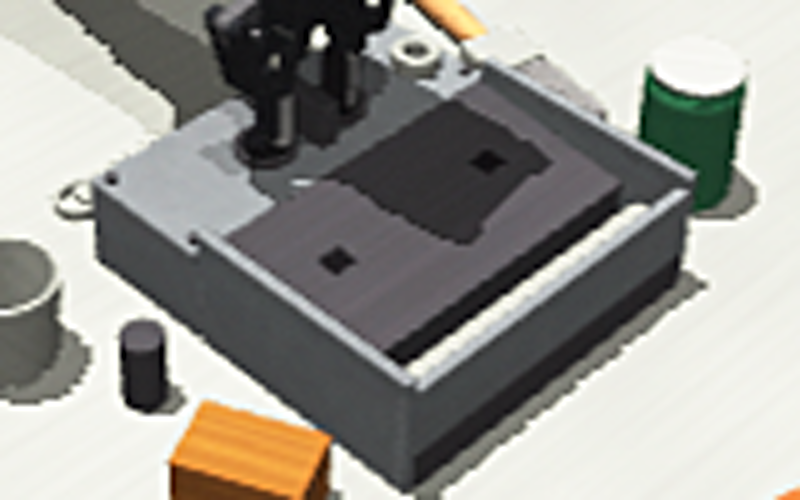

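The tube has not moved between the two pictures, and it was held down for over 3 s. I'll release straight up now.

send_rows --motion "0 0 0.4 0 0 0 0.5; 0 0 0.6 0 0 0 0.5; 0 0 0.8 0 0 0 0.5; 0 0 1.2 0 0 0 0.5; 0 0 1.5 0 0 0 0.5; 0 0 2 0 0 0 0.5; 0 0 2 0 0 0 0.5; 0 0 2 0 0 0 0.5; -0.5 0 2 0 0 0 0.5; 0 0 1 0 0 0 0.5; 0 0 0 0 0 0 0.5; 0 0 0 0 0 0 0.5"

```text
t: 12.33
eef_pos: [0.5531, -0.0789, 0.2123]
tool_rot: [0.006, 1.0, 0.019, -0.005]
contact_force: [0.1, -0.8, -0.7]
gripper_width: 0.5
```

```bash
python3 sc.py s8; python3 look.py w8; python3 -c "
from h import *
cv2.imwrite('pics/t8.png',cv2.resize(read_camera('top')[115:235,265:425,::-1],None,fx=5,fy=5))"
```

```text
12.3333 [ 0.55312196 -0.07889151  0.21234523] [ 0.00568599  0.99978657  0.01923246 -0.00495916] [ 0.10933171 -0.75283744 -0.74657142] [ 0.04870224  0.00525476 -0.01411397]
12.3833 [ 0.55318689 -0.07888135  0.21212002] [ 0.00565743  0.99978591  0.01925511 -0.00503571] 0.4999972376182832 [-0.48641019 -0.17525366  0.49740964] [-0.002  0.019  0.003  0.009  0.002 -0.007  0.   ]
key_left_top 0.64 [288. 185.] 968 [ 0.5543 -0.0488  0.08  ]
key_right_top 0.89 [359. 184.] 967 [ 0.5579 -0.1086  0.08  ]
tube 0.8 [508. 317.] 910 [ 0.4237 -0.2682  0.072 ]
tube 0.42 [637.  99.] 101 [ 0.6345 -0.331   0.072 ]
```

View pics/s8.png

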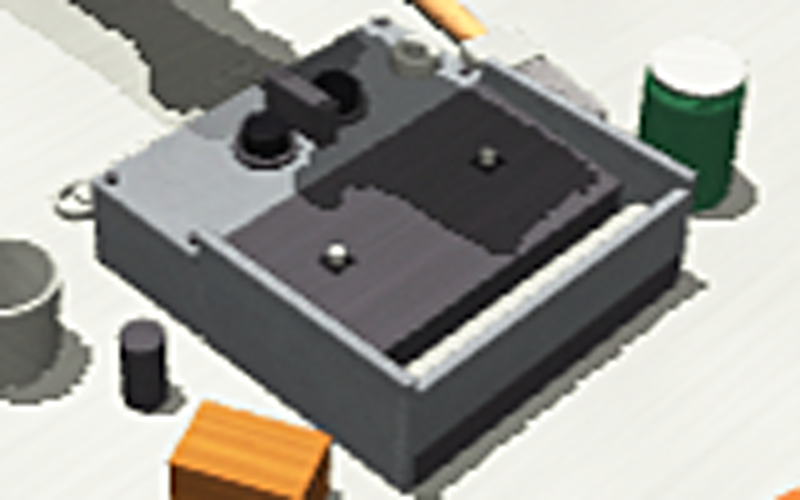

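View pics/w8.png

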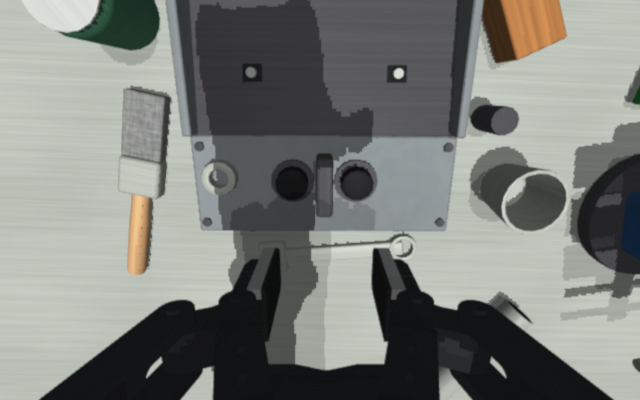

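View pics/t8.png

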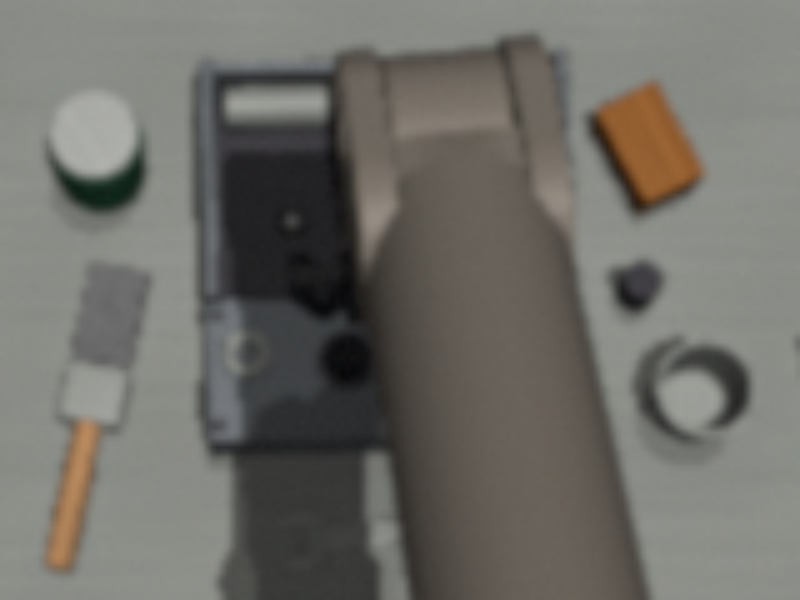

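Both pins are up again (scene crop (338,252) and (488,157)). The keys have sprung back, the tube is in the cradle, and the bystanders have not moved. The arm is clear.

```bash
python3 -c "
from station import *
print(hand_in())"
```

```text
the job is handed in; nothing more can be done
None
```

The tube is in the cradle and both keys are back up, and I handed the job in at about 12.5 s; `hand_in()` gives no verdict.

**What I did:** I set the fingers half closed so the tips were about 56 mm apart and straddled the rib. I pressed both keys down together until they bottomed out, with the force peaking at about 28 N. The tube rolled into the cradle, and I held the keys down at 11–13 N for over 3 s with it in the cradle. Then I lifted straight up to about 0.21 m.

**Last checks:** The pictures show both stop pins up again, the bystanders where they were, and the contact force back to about 0 N.

**What disagreed or stayed unconfirmed:**
- **Tube position:** the network's reading put it about 6 mm in x and 9 mm in y from my estimate of the cradle point. Part of the tube was hidden by the arm, so this is only rough; it is within the allowed 10 mm and 20 mm.
- **Tube at rest:** the same picture position at 8.0 s and 11.2 s is the only evidence that it lay still.
- **Tool tilt:** it drifted by about 0.7° during the hold, which had no visible effect.

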